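# Fit the suction pipe to the bench's fume port

## Robot

A 7-joint arm with a two-finger parallel gripper is mounted at the origin on the work surface. World frame = base frame: x ahead of the robot, y to its left, z up, the work surface at z = 0. Lengths are in m, angles in rad, forces in N, time in s.
With the tool pointing down it reaches from about 0.35 to 0.9 m from the base axis. Payload 19.9 kg.
Tool frame: the origin (TCP) lies on the centre line of the jaws, within the pads' length; the fingertips stand 11 mm ahead of it and the grasp point (between the pads) lies 8 mm behind it; z points along the fingers, x is the direction in which the jaws open and shut, and the axes are right-handed (so a half turn about z gives the same grasp; the last joint's range is limited). The gripper opens to 85 mm and grips with 20 to 120 N. Pads are 22 mm wide; open, the fingers measure 114 mm over their backs; the gripper's body (76 mm by 85 mm) begins 54 mm behind the grasp point. The pads swing forward as they close: fully open they stand 13 mm farther back than shut.
Start: joints at [-1.173, 0.417, -0.01, 1.614, 0.005, 1.111, -0.053], TCP at [0.266, 0.566, 0.213] pointing down, gripper open.
Joint ranges: [-2.81, 2.81], [-0.39, 2.02], [-1.27, 1.25], [0.06, 2.57], [-1.19, 4.33], [0.19, 2], [-2.82, 2.82]. Speed limits (rad/s): [1.89, 1.89, 2.39, 2.39, 3.01, 3.01, 3.01].

## Interface

Orientations are given as a rotation vector (axis times angle).
In Python, from station import env gives the robot as it stands. The module is installed in compiled form; this text tells all that it offers.
- The arm moves only by the shell command python3 -m inch 'ROWS' [FORCE]. ROWS is JSON, one flat list of numbers, 5 for each row, row after row: the gripper command: -1 is fully open, 1 is shut, values between are in proportion, then the shift along the tool's x, y, z in mm, then the turn about the tool's z in degrees. A call has 1 to 5 rows; each row is the pose to reach, as a shift and turn from the pose commanded when the call began, along the tool's axes at that moment; what a row does not reach only later rows make up. A row lasts 1/10 s, in which the tool goes at most 50 mm and 8.59 degrees, less where a joint would pass 70% of its speed; a pose out of reach is approached as far as the arm can. A call with a gripper value outside its range is refused whole. The fingers move at their own pace and stop on an object; FORCE is the grip in N (left out, the last holds). Time passes only in rows, so rows that repeat a pose let the fingers close. It gives the time, the measured TCP pose, the force and the opening at its end, in the units of the state.
- env.observe(): the state, without advancing time (a new reading comes with each control period).
- env.capture(name): name is "scene" or "top" or "wrist"; returns the picture (420x560x3 uint8, red, green, blue); there is no depth.
- env.camera_info(name): a dict with "camera_matrix" (3x3 intrinsics, pixels), "R" (3x3) and "t" (3): a world point X has camera coordinates R X + t. Camera axes: x right, y down, z forward; pixel columns grow to the right and rows downward; lengths in m; the calibration is good to about 2 mm. A picture is of the moment at which its call begins: read the wrist's pose just before it. camera_info takes no time and is no camera call; for the wrist camera it gives the pose at the moment of the call.
- env.close_job(): hands the job in, once; it reports no verdict.
The state is a dict: "time_s": time; "joints": joint angles; "joint_vel": joint speeds; "tau": joint torques, N m; "tcp_pos": TCP position; "tcp_rot": TCP orientation; "wrist_force": force on the tool from outside, world axes, zero at the start; "ft_torque": the same for the moment, N m; "finger_gap": opening from 0.0 (shut) to 1.0 (fully open).
Only numpy, scipy, OpenCV 4.12 (cv2) and the standard library are available. Lean on these libraries where they do the work, as an engineer would, in place of code of your own. Each camera call takes 0.05 s, during which the arm holds its last target.

## Task

Soldering is about to start: take the wide grey suction pipe standing on the electronics bench and push it fully home, upright, onto the thick spigot of the larger fume-extraction port, then let go. Leave the slim pipe standing where it is.

Things in the scene. Friction and masses are not known exactly. Their poses are not given: they have to be found in the camera images.
- wide_pipe_centre (a point): Centre (half-way up, on the axis) of the wide suction pipe: a rigid grey plastic tube, open at both ends, 90 mm long, 46 mm outside and 38 mm inside diameter, about 0.1 kg. Loose, it starts standing upright on the bench, this point 45 mm up. z runs along its axis; both ends are alike. The pipes and ports may stand in any order from left to right, axes at least 130 mm apart.
- wide_port_seat (a point): Larger port, fixed: grey round flange 84 mm across, 12 mm thick; upright aluminium spigot, 30 mm across, rising 46 mm above the flange, its last 18 mm tapering to 14 mm. This point: on the spigot's axis at the flange's top face, 12 mm above the bench; z up. The wide pipe slides on freely, 4 mm play all round, until its end rests on the flange, its centre 45 mm above this point.
- slim_pipe_centre (a point): Centre of the slim pipe, a bystander: the same grey tube, 90 mm long but only 28 mm outside and 21 mm inside diameter, about 0.05 kg, standing loose and upright on the bench. It is too narrow for the larger port's spigot. z runs along its axis.
- slim_port_seat (a point): Smaller port, stays empty: fixed to the bench, flange 64 mm across, 12 mm thick, aluminium spigot 16 mm across rising 46 mm above the flange. This point: on its axis at the flange's top face; z up. Beyond the pipes and ports, farther from the robot, lie a solder reel, an orange meter and a screwdriver.
Things that resemble listed ones, but are neither listed nor needed, are in the scene too. Leave any yellow look-alike of the part that bears wide_pipe_centre alone.

How it is judged:
By the outcome, as a careful person would: the job done as asked, in the order asked, and still so for the second after the job is handed in, with the robot touching nothing.
It also fails if it takes over 38 s, if anything falls off the work surface, if the arm or the gripper's body presses on something with over 40 N, if the wrist force passes 120 N, or if a joint passes its speed limit or range.

## Working session

There is one attempt and no reset: what is moved stays moved. The work goes in short steps, Python scripts to look and compute and a shell command to move; the robot and the scene stay as the last step left them, time stands still between calls to the robot, and variables do not carry over. Pictures are saved under pics/ and viewed, and the job is handed in when it is done.

```bash
mkdir -p pics; python3 - <<'E'
from station import env
import cv2,numpy as np
s=env.observe();print(s)
for n in("scene","top"):
    i=env.camera_info(n);print(n,i)
    cv2.imwrite(f"pics/{n}0.png",env.capture(n)[:,:,::-1])
E
```

```text
{'time_s': 0.0, 'joints': array([-1.17247317,  0.41793022, -0.01034183,  1.61416412,  0.00469057,
        1.11068761, -0.05298955]), 'joint_vel': array([ 0.0008184 , -0.00260237, -0.00096544,  0.00102496, -0.00055879,
        0.0017162 ,  0.00124246]), 'tau': array([ 1.88430116e-03, -8.64428115e+01,  6.79816436e-01, -4.34873486e+01,
        1.92257040e-02,  7.77032983e-03,  2.39636074e-05]), 'tcp_pos': array([0.26594629, 0.56519788, 0.21229163]), 'tcp_rot': array([ 2.65191982e+00,  1.68305205e+00, -1.48804570e-03]), 'wrist_force': array([0.06920612, 0.26070303, 0.01090824]), 'ft_torque': array([-0.02883757, -0.00831578, -0.01997512]), 'finger_gap': 1.0013705556346237}
scene {'camera_matrix': array([[500.34976879,   0.        , 280.97722571],
       [  0.        , 500.34976879, 218.81382142],
       [  0.        ,   0.        ,   1.        ]]), 'R': array([[ 0.23516596,  0.9718181 ,  0.01632638],
       [ 0.67254854, -0.15057434, -0.72457286],
       [-0.70169469,  0.18137516, -0.6890048 ]]), 't': array([-0.11845414, -0.28185089,  1.55461378])}
top {'camera_matrix': array([[510.24355958,   0.        , 285.33913459],
       [  0.        , 510.24355958, 195.99750596],
       [  0.        ,   0.        ,   1.        ]]), 'R': array([[-0.00754481, -0.99991119,  0.01098602],
       [-0.98795846,  0.0057559 , -0.15461229],
       [ 0.15453532, -0.01202025, -0.98791414]]), 't': array([0.0042493 , 0.53008976, 1.05565958])}
```

View pics/scene0.png

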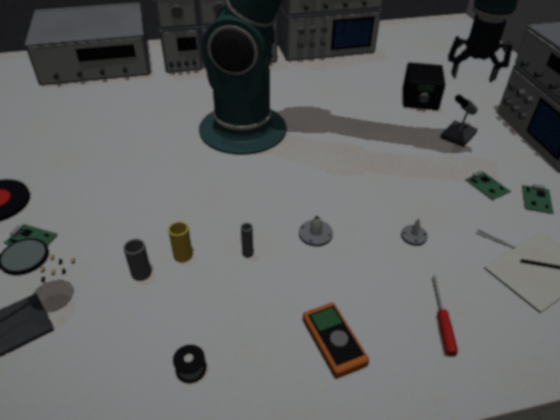

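View pics/top0.png

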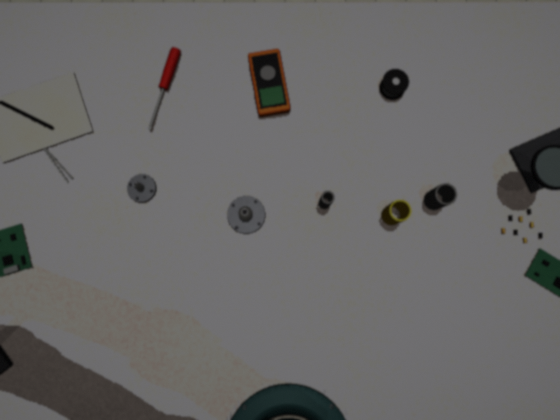

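The wide grey pipe is at scene (138,260) and top (440,196). Next to it is the yellow look-alike, at scene (181,242) and top (397,212). The slim pipe is at top (326,200) and the larger port at top (246,214). I'll zoom in to measure.

```bash
python3 - <<'E'
import cv2,numpy as np
t=cv2.imread("pics/top0.png");s=cv2.imread("pics/scene0.png")
f=lambda im,x,y,w,h:cv2.resize(np.clip(im[y:y+h,x:x+w]*2.0,0,255).astype(np.uint8),None,fx=5,fy=5,interpolation=cv2.INTER_CUBIC)
cv2.imwrite("pics/a.png",np.hstack([f(t,370,165,100,80),f(t,215,180,60,80)]))
cv2.imwrite("pics/b.png",np.hstack([f(s,110,215,90,80),f(s,290,200,60,80)]))
E
```

```text
(no output)
```

View pics/a.png

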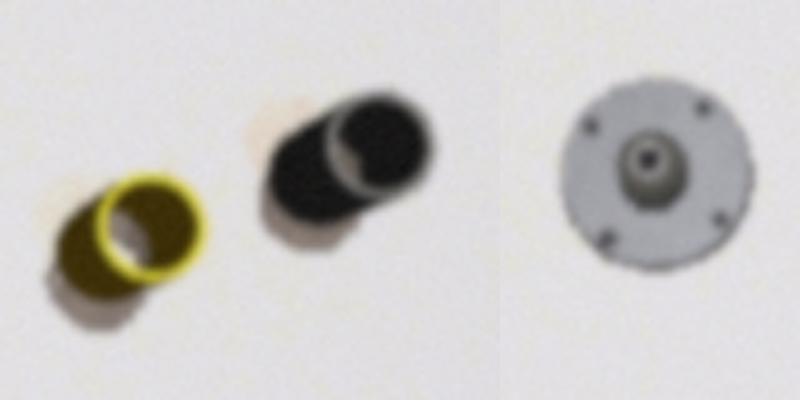

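View pics/b.png

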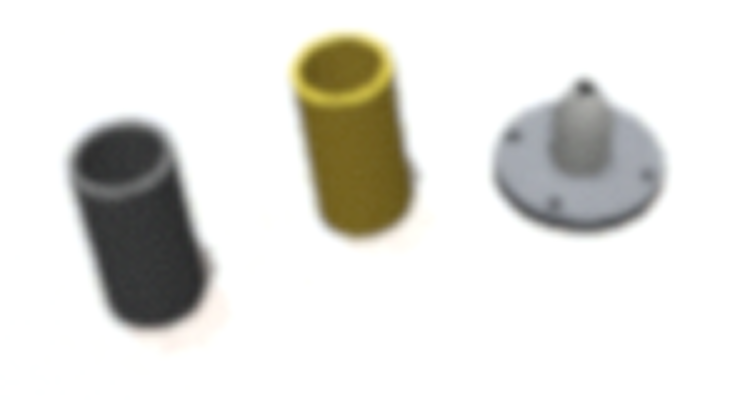

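```bash
cat >h.py <<'E'
import numpy as np
from station import env
def ray(i,p,z):
    K,R,t=i["camera_matrix"],i["R"],i["t"]
    C=-R.T@t; d=R.T@np.linalg.solve(K,[p[0],p[1],1.]); return C+d*(z-C[2])/d[2]
E
python3 - <<'E'
from h import *
from scipy.spatial.transform import Rotation as Ro
t,s=env.camera_info("top"),env.camera_info("scene")
o=-.4
for n,i,p,z in [("pipe top",t,(446,194.2),.09),("pipe sc",s,(134.6,247),.09),("fl top",t,(246.4,214.4),.012),("tip top",t,(244.8,211.6),.058),("fl sc",s,(316,232.6),.012),("tip sc",s,(316.8,217.6),.058),("yel t",t,(400.2,210.6),.09),("slim t",t,(327,197),.09)]:
    print(n,ray(i,np.array(p)+o,z).round(4))
o=env.observe();print(o["tcp_pos"],Ro.from_rotvec(o["tcp_rot"]).as_matrix().round(3))
E
```

```text
pipe top [ 0.5251 -0.3291  0.09  ]
pipe sc [ 0.5302 -0.3282  0.09  ]
fl top [0.4952 0.0869 0.012 ]
tip top [0.4956 0.0873 0.058 ]
fl sc [0.4997 0.087  0.012 ]
tip sc [0.4954 0.0872 0.058 ]
yel t [ 0.4917 -0.233   0.09  ]
slim t [ 0.5207 -0.0835  0.09  ]
[0.26595727 0.56522369 0.21232438] [[ 0.426  0.905 -0.   ]
 [ 0.905 -0.426 -0.001]
 [-0.001  0.    -1.   ]]
```

```bash
cat >>h.py <<'E'
from scipy.spatial.transform import Rotation as Ro
def go(x,y,z,yaw=20):
    o=env.observe();R=Ro.from_rotvec(o["tcp_rot"]).as_matrix()
    a=np.degrees(np.arctan2(R[1,0],R[0,0]))
    print("t",round(o["time_s"],2),"tcp",o["tcp_pos"].round(4),"yaw",a.round(1),"gap",round(o["finger_gap"],3),"F",o["wrist_force"].round(1),"zax",R[:,2].round(3))
    print("shift mm",(R.T@(np.array([x,y,z])-o["tcp_pos"])*1000).round(1),"turn",round(a-yaw,1))
E
python3 -m inch '[-1,-50,44,0,8,-100,88,0,16,-150,132,0,24,-185,165,0,32,-220,195,0,40]'
python3 -c "
from h import *
go(.527,-.329,.2)"
```

```text
t 0.1 tcp [0.266  0.5652 0.2123] yaw 64.8 gap 1.002 F [0.3 0.2 0.2] zax [-0.    -0.001 -1.   ]
shift mm [-698.   616.9   13.2] turn 44.8$: bad value
```

```bash
python3 -m inch '[-1,-30,26,0,8]'; echo; python3 -m inch '[-1.0,-30.0,26.0,0.0,8.0]'
```

```text
time_s: 0.2
tcp_pos: [0.2746, 0.5297, 0.2119]
tcp_rot: [-2.759, -1.5, 0.002]
wrist_force: [0.1, -1.7, -0.3]
finger_gap: 0.998

time_s: 0.3
tcp_pos: [0.2824, 0.4869, 0.212]
tcp_rot: [2.863, 1.29, -0.001]
wrist_force: [0.5, -0.1, -0.0]
finger_gap: 0.998
```

```bash
python3 -m inch --help; python3 -c "
from h import *
go(.527,-.329,.2)"
```

```text
t 0.3 tcp [0.2824 0.4869 0.212 ] yaw 48.5 gap 0.998 F [ 0.5 -0.1 -0. ] zax [-0.    -0.001 -1.   ]
shift mm [-449.2  723.7   12.8] turn 28.5invalid input: not JSON, or not a number
```

```bash
python3 -m inch '[-1,-25,41,0,8,-50,82,0,16,-75,123,0,24,-100,164,0,28,-125,205,0,28]'
python3 -c "
from h import *
go(.527,-.329,.2)"
```

```text
t 0.3 tcp [0.2824 0.4869 0.212 ] yaw 48.5 gap 0.998 F [ 0.5 -0.1 -0. ] zax [-0.    -0.001 -1.   ]
shift mm [-449.2  723.7   12.8] turn 28.5$: bad value
```

```bash
python3 -m inch '[-1,-25,41,0,8,-50,82,0,16]'; python3 -m inch '[-1,-25,41,0,0,-50,82,0,0,-75,123,0,0]'
python3 -c "
from h import *
go(.527,-.329,.2)"
```

```text
t 0.3 tcp [0.2824 0.4869 0.212 ] yaw 48.5 gap 0.998 F [ 0.5 -0.1 -0. ] zax [-0.    -0.001 -1.   ]
shift mm [-449.2  723.7   12.8] turn 28.5$: bad value
$: bad value
```

```bash
python3 -m inch '[-1,-20,30,0,8,-25,40,0,8]'; echo; python3 -m inch '[-1,-50,80,0,8]'; echo; python3 -m inch '[[-1,-25,41,0,8],[-1,-50,82,0,16]]'
python3 -c "
from h import *
go(.527,-.329,.2)"
```

```text
time_s: 0.4
tcp_pos: [0.2957, 0.4392, 0.2123]
tcp_rot: [2.946, 1.09, -0.002]
wrist_force: [0.1, 0.4, 0.5]
finger_gap: 1.001

t 0.4 tcp [0.2957 0.4392 0.2123] yaw 40.6 gap 1.001 F [0.1 0.4 0.5] zax [-0.001 -0.    -1.   ]
shift mm [-324.1  733.9   12.4] turn 20.6$: bad value
$[0]: bad value
```

The refusals were my mistake: I left the gripper value out of every row after the first.

```bash
python3 -m inch '[-1,-20,45,0,8, -1,-40,90,0,16, -1,-60,135,0,20, -1,-80,180,0,20, -1,-100,225,0,20]'
python3 -c "
from h import *
go(.527,-.329,.2)"
```

```text
time_s: 0.9
tcp_pos: [0.3679, 0.2025, 0.2129]
tcp_rot: [-3.09, -0.567, 0.0]
wrist_force: [1.9, 0.7, 1.1]
finger_gap: 1.002
t 0.9 tcp [0.3679 0.2025 0.2129] yaw 20.8 gap 1.002 F [1.9 0.7 1.1] zax [-0.  0. -1.]
shift mm [-40.1 553.3  12.7] turn 0.8
```

```bash
python3 -m inch '[-1,-3,48,0,0, -1,-6,96,0,0, -1,-9,144,0,0, -1,-12,192,0,0, -1,-15,240,0,0]'>/dev/null
python3 -m inch '[-1,-3,48,0,0, -1,-6,96,0,0, -1,-9,144,0,0, -1,-12,192,0,0, -1,-15,240,0,0]'
python3 -c "
from h import *
go(.527,-.329,.2)"
```

```text
time_s: 1.9
tcp_pos: [0.5107, -0.2566, 0.2126]
tcp_rot: [-3.09, -0.568, 0.0]
wrist_force: [0.6, 1.4, 0.3]
finger_gap: 1.003
t 1.9 tcp [ 0.5107 -0.2566  0.2126] yaw 20.8 gap 1.003 F [0.6 1.4 0.3] zax [-0.  0. -1.]
shift mm [-10.5  73.5  12.6] turn 0.8
```

Next I move above the pipe and check it with the wrist camera.

```bash
python3 -m inch '[-1,-5,40,0,0.8, -1,-10.5,73.5,0,0.8, -1,-10.5,73.5,0,0.8]'
python3 - <<'E'
from h import *
import cv2
go(.527,-.329,.2)
i=env.camera_info("wrist");im=env.capture("wrist")[:,:,::-1].copy()
cv2.imwrite("pics/w1raw.png",im)
for z in(.09,):
    X=np.array([.527,-.329,z]);c=i["R"]@X+i["t"];p=i["camera_matrix"]@c;p=p[:2]/p[2];print(p, c)
cv2.imwrite("pics/w1.png",np.clip(im*1.7,0,255).astype(np.uint8))
E
```

```text
time_s: 2.2
tcp_pos: [0.5256, -0.3319, 0.2123]
tcp_rot: [3.093, 0.538, -0.003]
wrist_force: [-1.3, 0.1, 0.3]
finger_gap: 0.999
t 2.2 tcp [ 0.5256 -0.3319  0.2123] yaw 19.7 gap 0.999 F [-1.3  0.1  0.3] zax [-0.002 -0.002 -1.   ]
shift mm [ 2.3 -2.2 12.3] turn -0.3
[281.76807518 192.36915807] [ 0.00294206 -0.01521015  0.29484966]
```

View pics/w1.png

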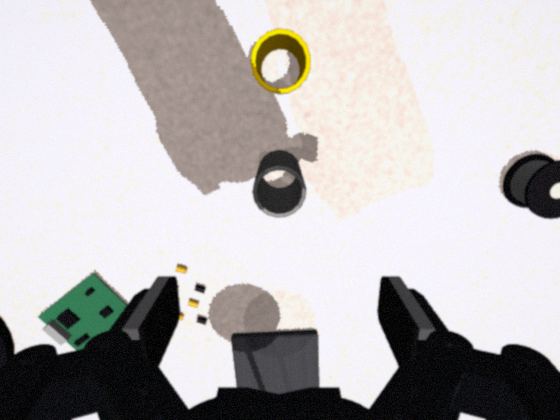

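The wrist view shows the pipe rim at about (279,191), and I predicted (282,192), so they agree to about 2 mm.

```bash
python3 - <<'E'
from h import *
print(ray(env.camera_info("wrist"),(279,191),.09))
go(.526,-.330,.058)
E
```

```text
[ 0.52459407 -0.32606561  0.09      ]
t 2.25 tcp [ 0.5258 -0.3295  0.2122] yaw 19.8 gap 1.002 F [-0.5  1.5 -0.9] zax [-0.002 -0.001 -1.   ]
shift mm [  0.2   0.5 154.2] turn -0.2
```

```bash
python3 -m inch '[-1,0,-1.5,40,0, -1,0,-1.5,80,0, -1,0,-1.5,115,0, -1,0,-1.5,140,0, -1,0,-1.5,154,0]'
python3 -m inch '[0,0,0,0,0, 0.2,0,0,0,0, 1,0,0,0,0, 1,0,0,0,0, 1,0,0,0,0]' 40
python3 -m inch '[1,0,0,0,0, 1,0,0,0,0, 1,0,0,0,0, 1,0,0,0,0, 1,0,0,0,0]' 
python3 -c "
from h import *
go(.526,-.328,.058)"
```

```text
time_s: 2.75
tcp_pos: [0.5255, -0.3242, 0.0569]
tcp_rot: [-3.092, -0.547, 0.003]
wrist_force: [0.0, 0.7, 0.6]
finger_gap: 0.999
time_s: 3.25
tcp_pos: [0.527, -0.3265, 0.0608]
tcp_rot: [3.092, 0.545, 0.003]
wrist_force: [-1.6, -0.8, 6.6]
finger_gap: 0.509
time_s: 3.75
tcp_pos: [0.527, -0.3266, 0.0608]
tcp_rot: [3.092, 0.545, 0.003]
wrist_force: [-1.3, 0.0, 6.8]
finger_gap: 0.512
t 3.75 tcp [ 0.527  -0.3266  0.0608] yaw 20.0 gap 0.512 F [-1.3  0.   6.8] zax [ 0.002 -0.001 -1.   ]
shift mm [-1.4  1.   2.8] turn -0.0
```

The jaws closed on the pipe (gap 0.51, about 44 mm). I'll lift and look.

```bash
python3 -m inch '[1,0,0,-15,0, 1,0,0,-45,0, 1,0,0,-85,0, 1,0,0,-125,0, 1,0,0,-145,0]'
python3 -m inch '[1,0,0,0,0]'
python3 - <<'E'
from h import *
import cv2
go(.496,.087,.2)
for n in("scene","wrist"):
    cv2.imwrite(f"pics/{n}2.png",np.clip(env.capture(n)[:,:,::-1]*1.7,0,255).astype(np.uint8))
E
```

```text
time_s: 4.25
tcp_pos: [0.5268, -0.3269, 0.2091]
tcp_rot: [3.091, 0.544, 0.006]
wrist_force: [-0.2, -0.3, -0.8]
finger_gap: 0.511
time_s: 4.35
tcp_pos: [0.5272, -0.3269, 0.2086]
tcp_rot: [3.091, 0.545, 0.008]
wrist_force: [0.9, -0.7, -1.5]
finger_gap: 0.509
t 4.35 tcp [ 0.5272 -0.3269  0.2086] yaw 20.0 gap 0.509 F [ 0.9 -0.7 -1.5] zax [ 0.006 -0.002 -1.   ]
shift mm [ 112.1 -399.7    7.5] turn -0.0
```

View pics/scene2.png

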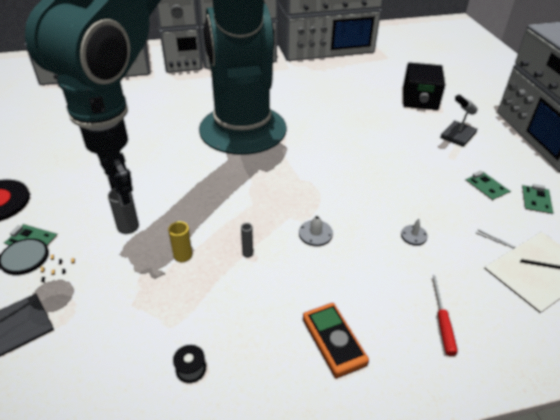

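View pics/wrist2.png

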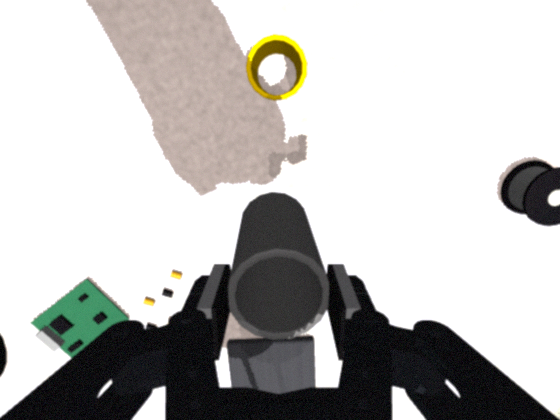

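```bash
python3 -c "
from h import *
i=env.camera_info('wrist');o=env.observe();print(o['tcp_pos'],ray(i,(278,291),.238), i['camera_matrix'][:2,2])"
python3 -m inch '[1,8,-28,0,0, 1,20,-71,0,0, 1,33,-118,0,0, 1,46,-164,0,0, 1,59,-210,0,0]' >/dev/null
python3 -m inch '[1,13,-46,0,0, 1,26,-93,0,0, 1,39,-138,0,0, 1,49,-173,0,0, 1,53,-188,0,0]' >/dev/null
python3 -m inch '[1,0,0,0,0, 1,0,0,0,0]'
python3 - <<'E'
from h import *
import cv2
go(.496,.087,.2)
i=env.camera_info("wrist")
for n in("scene","wrist","top"):
    cv2.imwrite(f"pics/{n}3.png",np.clip(env.capture(n)[:,:,::-1]*1.7,0,255).astype(np.uint8))
E
```

```text
[ 0.52616743 -0.32580263  0.20479364] [ 0.52511357 -0.32443468  0.238     ] [278.30502675 210.27278953]
time_s: 5.65
tcp_pos: [0.4948, 0.0858, 0.2034]
tcp_rot: [3.093, 0.546, -0.002]
wrist_force: [0.2, 0.5, -1.0]
finger_gap: 0.514
t 5.65 tcp [0.4948 0.0858 0.2034] yaw 20.0 gap 0.514 F [ 0.2  0.5 -1. ] zax [-0.001 -0.001 -1.   ]
shift mm [ 1.5 -0.8  3.4] turn 0.0
```

View pics/wrist3.png

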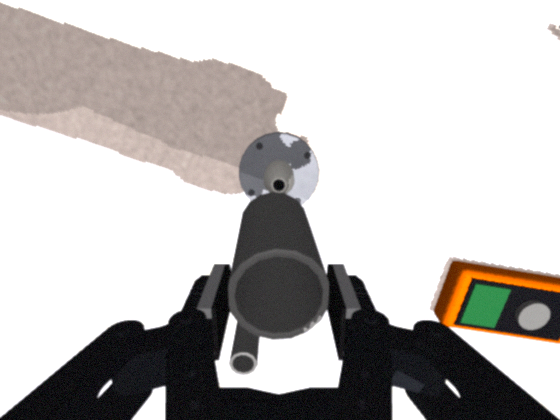

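View pics/scene3.png

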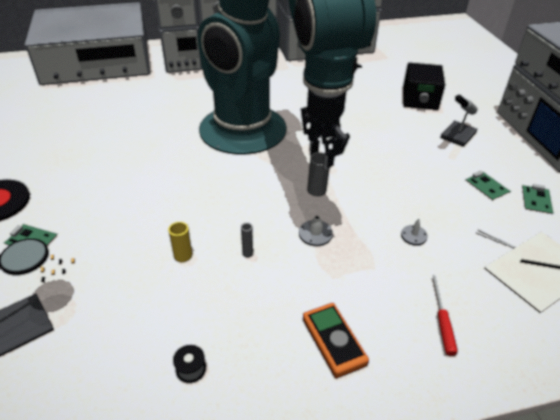

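The wrist view shows the spigot tip at (279,184), the flange centre at (279,170) and the pipe's top rim at (279,293). I'll measure these offsets from the same camera.

```bash
python3 - <<'E'
from h import *
import cv2
im=cv2.imread("pics/wrist3.png")
cv2.imwrite("pics/w3z.png",cv2.resize(im[120:350,200:350],None,fx=4,fy=4)[:600])
cv2.imwrite("pics/w3y.png",cv2.resize(im[230:350,210:350],None,fx=4,fy=4))
i=env.camera_info('wrist');o=env.observe();print(o['tcp_pos'])
zt=o['tcp_pos'][2]+.029
for n,p,z in(("tip",(279,184),.058),("fl",(279,170),.012),("rim",(279,293),zt)): print(n,ray(i,p,z).round(4))
C=-i["R"].T@i["t"];print(C,i["R"].round(3))
# predicted bottom rim circle for axis at rim centre
c=ray(i,(279,293),zt)
a=np.linspace(0,2*np.pi,200)
for z in(zt,zt-.09):
    P=np.c_[c[0]+.023*np.cos(a),c[1]+.023*np.sin(a),0*a+z];q=(i["camera_matrix"]@(i["R"]@P.T+i["t"][:,None]));q=q[:2]/q[2];print(q.min(1),q.max(1))
E
```

```text
[0.49520831 0.08509564 0.20373453]
tip [0.4941 0.0888 0.058 ]
fl [0.493 0.092 0.012]
rim [0.4958 0.0833 0.2327]
[0.46757512 0.16072159 0.36615381] [[ 0.941  0.34  -0.   ]
 [ 0.323 -0.893  0.314]
 [ 0.106 -0.295 -0.949]]
[226.62005741 244.96500704] [331.38249405 336.69297499]
[245.25204554 189.61990539] [312.35829883 252.64513903]
```

View pics/w3z.png

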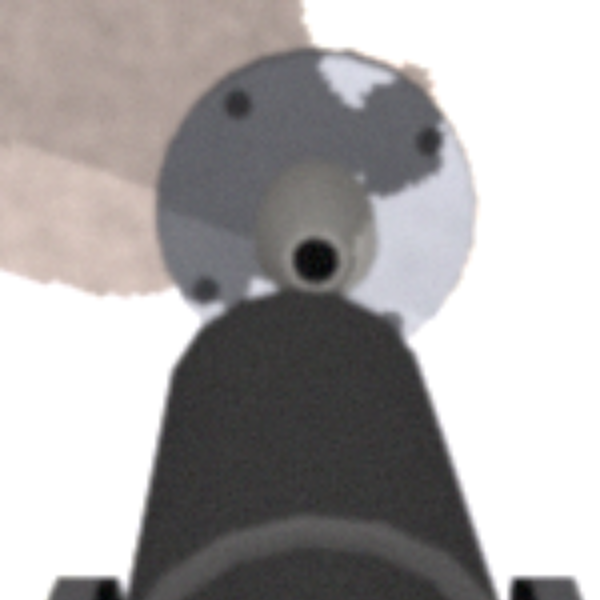

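View pics/w3y.png

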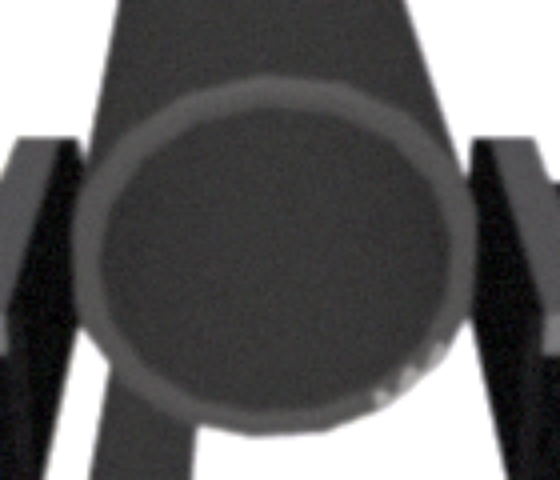

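```bash
python3 - <<'E'
from h import *
i=env.camera_info('wrist')
go(.496,.087,.12)
for n,p,z in(("tip",(279,184),.058),("rim",(278.4,293.5),.226),("bot",(274.5,223),.136)): print(n,ray(i,p,z).round(4))
E
```

```text
t 5.8 tcp [0.4952 0.0851 0.2037] yaw 19.9 gap 0.507 F [ 0.8 -0.1 -0.1] zax [-0. -0. -1.]
shift mm [ 1.4 -1.5 83.7] turn -0.1
tip [0.4941 0.0888 0.058 ]
rim [0.4971 0.079  0.226 ]
bot [0.494  0.0793 0.136 ]
```

```bash
python3 -m inch '[1,1,-3,20,0, 1,1,-3,45,0, 1,1,-3,62,0, 1,1,-3,68,0, 1,1,-3,68,0]'
python3 - <<'E'
from h import *
import cv2
go(.496,.087,.12)
f=lambda n,x,y,w,h:cv2.resize(np.clip(env.capture(n)[y:y+h,x:x+w,::-1]*2.,0,255).astype(np.uint8),None,fx=4,fy=4,interpolation=cv2.INTER_CUBIC)
cv2.imwrite("pics/s4.png",f("scene",270,150,100,110))
cv2.imwrite("pics/w4.png",f("wrist",180,120,180,150))
E
```

```text
time_s: 6.3
tcp_pos: [0.495, 0.0887, 0.1356]
tcp_rot: [3.094, 0.544, -0.002]
wrist_force: [0.1, 0.2, -0.4]
finger_gap: 0.512
t 6.3 tcp [0.495  0.0887 0.1356] yaw 19.9 gap 0.512 F [ 0.1  0.2 -0.4] zax [-0.001 -0.001 -1.   ]
shift mm [ 0.4  1.9 15.6] turn -0.1
```

View pics/s4.png

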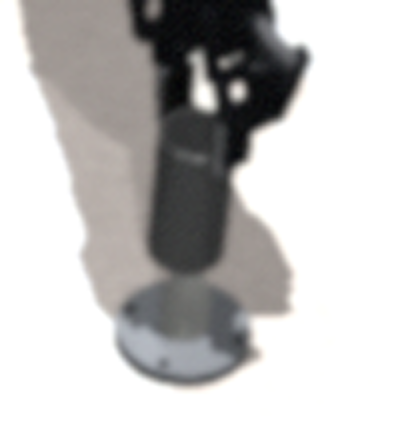

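View pics/w4.png

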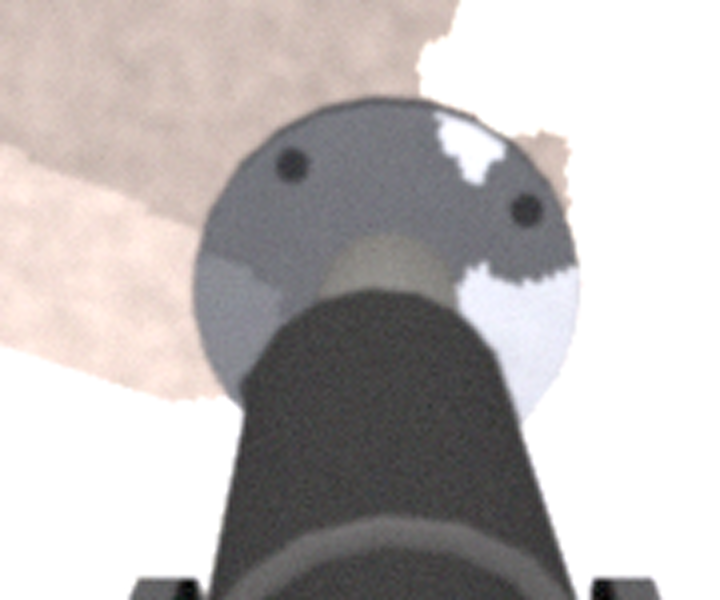

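```bash
python3 - <<'E'
from h import *
i=env.camera_info('scene');w=env.camera_info('wrist')
for z in (.068,.075): print(ray(i,(316.1,211.8),z).round(4))
# wrist: bottom arc far point crop(385,290), flange centre crop approx(386,283)
p=lambda x,y:(180+(x+.5)/4-.5,120+(y+.5)/4-.5)
print("fl",ray(w,p(386,290),.012).round(4))
yb=w["R"][1]*[1,1,0];yb/=np.linalg.norm(yb)  # image-down dir on ground
for z in(.068,.075):
    e=ray(w,p(380,290),z); print("far edge",e.round(4),"centre",(e+yb*.023).round(4))
E
```

```text
[0.4874 0.0881 0.068 ]
[0.4946 0.0856 0.075 ]
fl [0.4929 0.0903 0.012 ]
far edge [0.487  0.1044 0.068 ] centre [0.4949 0.0828 0.068 ]
far edge [0.4865 0.1063 0.075 ] centre [0.4943 0.0846 0.075 ]
```

```bash
python3 -m inch '[1,1,-3,0,0, 1,1,-3,8,0, 1,1,-3,16,0, 1,1,-3,24,0, 1,1,-3,30,0]'
python3 -m inch '[1,0,0,5,0, 1,0,0,8,0, 1,0,0,8,0]'
python3 - <<'E'
from h import *
import cv2
go(.496,.087,.073)
f=lambda n,x,y,w,h:cv2.resize(np.clip(env.capture(n)[y:y+h,x:x+w,::-1]*2.,0,255).astype(np.uint8),None,fx=4,fy=4,interpolation=cv2.INTER_CUBIC)
a=f("scene",270,150,90,110);b=f("wrist",180,120,180,110)
cv2.imwrite("pics/s5.png",cv2.resize(np.hstack([a,b]),None,fx=.7,fy=.7))
E
```

```text
time_s: 6.9
tcp_pos: [0.4948, 0.0925, 0.1049]
tcp_rot: [3.094, 0.546, -0.001]
wrist_force: [0.9, 0.3, -0.8]
finger_gap: 0.51
time_s: 7.2
tcp_pos: [0.4949, 0.0925, 0.0975]
tcp_rot: [3.094, 0.545, -0.001]
wrist_force: [0.5, -0.2, -1.0]
finger_gap: 0.508
t 7.2 tcp [0.4949 0.0925 0.0975] yaw 20.0 gap 0.508 F [ 0.5 -0.2 -1. ] zax [-0.001 -0.    -1.   ]
shift mm [-0.9  5.6 24.5] turn -0.0
```

View pics/s5.png

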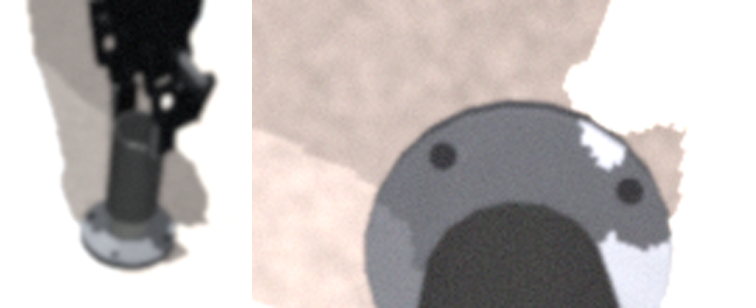

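The pipe is over the spigot and concentric with the flange, with almost no force. I'll continue down.

```bash
python3 -m inch '[1,0,0,5,0, 1,0,0,10,0, 1,0,0,15,0, 1,0,0,19,0, 1,0,0,19,0]'
python3 -m inch '[1,0,0,1.5,0, 1,0,0,3,0, 1,0,0,4.5,0, 1,0,0,4.5,0]'
```

```text
time_s: 7.8
tcp_pos: [0.4948, 0.0925, 0.0783]
tcp_rot: [3.094, 0.545, -0.002]
wrist_force: [-0.5, 1.0, -2.0]
finger_gap: 0.51
time_s: 8.2
tcp_pos: [0.495, 0.0926, 0.0743]
tcp_rot: [3.094, 0.546, -0.0]
wrist_force: [-0.2, -1.2, -0.8]
finger_gap: 0.51
```

```bash
python3 -m inch '[1,0,0,1,0, 1,0,0,2,0, 1,0,0,2,0]'
python3 -m inch '[1,0,0,1,0, 1,0,0,2,0, 1,0,0,2,0]'
```

```text
time_s: 8.5
tcp_pos: [0.4953, 0.0926, 0.0728]
tcp_rot: [-3.094, -0.545, -0.001]
wrist_force: [-2.2, -0.9, 7.2]
finger_gap: 0.511
time_s: 8.8
tcp_pos: [0.4962, 0.0927, 0.0723]
tcp_rot: [-3.093, -0.545, -0.003]
wrist_force: [-11.3, -3.1, 41.1]
finger_gap: 0.51
```

The pipe touched down at TCP z = 0.0728, exactly as predicted. I'll ease the pressure and look before opening.

```bash
python3 -m inch '[1,0,0,-1.5,0, 1,0,0,-2,0]'
python3 -m inch '[0.2,0,0,0,0, -0.1,0,0,0,0, -0.3,0,0,0,0, -0.6,0,0,0,0, -1,0,0,0,0]'
python3 -m inch '[-1,0,0,0,0, -1,0,0,0,0, -1,0,0,0,0]'
python3 - <<'E'
from h import *
import cv2
go(.496,.087,.073)
f=lambda n,x,y,w,h:cv2.resize(np.clip(env.capture(n)[y:y+h,x:x+w,::-1]*2.,0,255).astype(np.uint8),None,fx=4,fy=4,interpolation=cv2.INTER_CUBIC)
a=f("scene",270,150,90,110);b=f("wrist",180,120,180,110)
cv2.imwrite("pics/s6.png",cv2.resize(np.hstack([a,b]),None,fx=.7,fy=.7))
cv2.imwrite("pics/w6.png",np.clip(env.capture("wrist")[:,:,::-1]*1.7,0,255))
E
```

```text
time_s: 9.0
tcp_pos: [0.4955, 0.0927, 0.0728]
tcp_rot: [-3.094, -0.545, -0.002]
wrist_force: [0.5, -0.0, 0.2]
finger_gap: 0.511
time_s: 9.5
tcp_pos: [0.495, 0.0926, 0.0723]
tcp_rot: [3.094, 0.545, -0.0]
wrist_force: [0.1, -0.0, 0.2]
finger_gap: 0.942
time_s: 9.8
tcp_pos: [0.4951, 0.0926, 0.0724]
tcp_rot: [3.094, 0.546, -0.0]
wrist_force: [-0.3, 0.4, -0.2]
finger_gap: 1.004
t 9.8 tcp [0.4951 0.0926 0.0724] yaw 20.0 gap 1.004 F [-0.3  0.4 -0.2] zax [-0. -0. -1.]
shift mm [-1.1  5.6 -0.6] turn 0.0[ WARN:0@2.910] global loadsave.cpp:1063 imwrite_ Unsupported depth image for selected encoder is fallbacked to CV_8U.
```

View pics/s6.png

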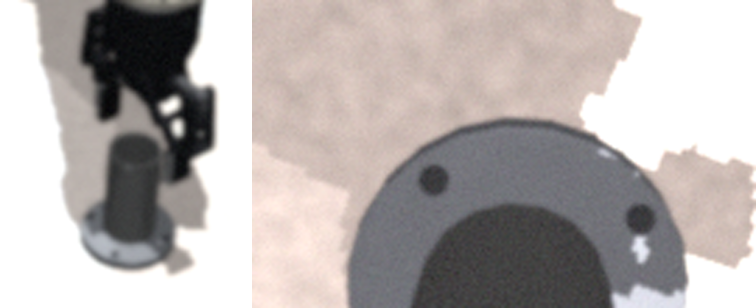

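View pics/w6.png

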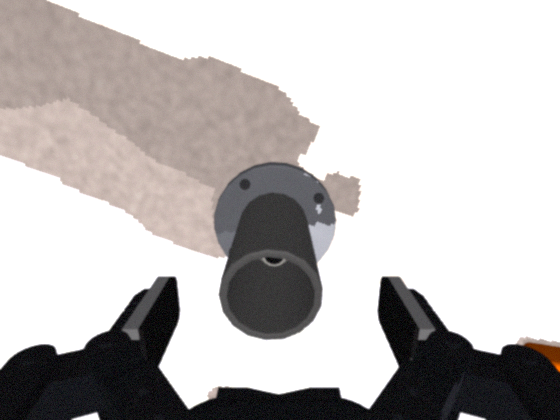

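The pipe is free of the open pads and stands upright on the flange, with the spigot tip visible inside its bore. I'll withdraw straight up.

```bash
python3 -m inch '[-1,0,0,-10,0, -1,0,0,-35,0, -1,0,0,-75,0, -1,0,0,-115,0, -1,0,0,-150,0]'
python3 -m inch '[-1,0,-40,0,0, -1,0,-80,0,0, -1,0,-130,0,0, -1,0,-170,0,0, -1,0,-200,0,0]'
python3 -m inch '[-1,0,0,0,0, -1,0,0,0,0, -1,0,0,0,0]'
python3 - <<'E'
from h import *
import cv2
go(.496,.087,.073)
for n in("scene","top"):
    cv2.imwrite(f"pics/{n}7.png",np.clip(env.capture(n)[:,:,::-1]*1.7,0,255).astype(np.uint8))
E
```

```text
time_s: 10.45
tcp_pos: [0.4951, 0.0923, 0.2251]
tcp_rot: [3.094, 0.544, 0.002]
wrist_force: [0.5, 0.4, -1.0]
finger_gap: 1.0
time_s: 10.95
tcp_pos: [0.4253, 0.2829, 0.2232]
tcp_rot: [-3.093, -0.548, -0.001]
wrist_force: [-0.3, -0.1, 1.0]
finger_gap: 0.998
time_s: 11.25
tcp_pos: [0.4272, 0.2795, 0.2228]
tcp_rot: [3.094, 0.543, 0.001]
wrist_force: [0.3, -0.5, -0.8]
finger_gap: 1.005
t 11.25 tcp [0.4272 0.2795 0.2228] yaw 19.9 gap 1.005 F [ 0.3 -0.5 -0.8] zax [ 0. -0. -1.]
shift mm [ -0.9 204.4 149.8] turn -0.1
```

View pics/scene7.png

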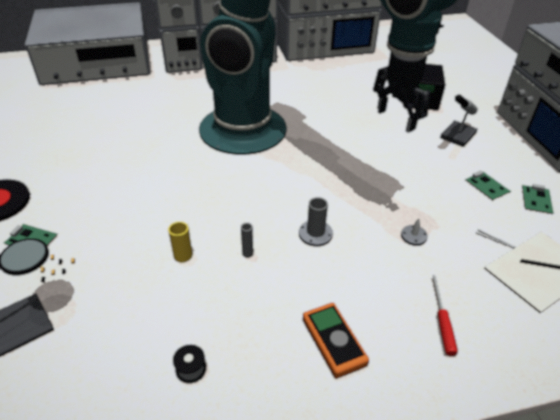

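View pics/top7.png

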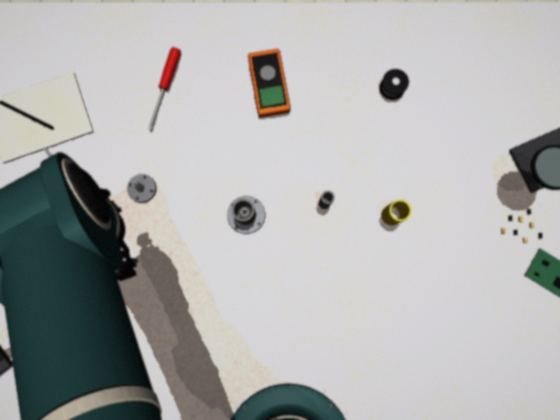

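The pipe stands upright on the larger port at scene (316,220) and top (245,212). The slim pipe, the yellow look-alike and the smaller port are where they were, and the gripper is clear.

```bash
python3 -c "
from h import *
t,s=env.camera_info('top'),env.camera_info('scene')
print(ray(t,(243.8,209.5),.102),ray(s,(317,203),.102))
env.close_job()"
```

```text
[0.49349388 0.08551718 0.102     ] [0.49404053 0.08606332 0.102     ]
the job is handed in; nothing more can be done
```

The wide grey pipe is upright on the larger port's spigot with its end resting on the flange. I've let go of it, moved the arm clear and handed the job in at about 11.4 s.

- **Seating:** the pipe touched down at TCP z = 0.0728 m, which is 12 mm above the height at which I gripped it on the bench. That is exactly the flange thickness. The wrist force reached about 42 N while pressing it home, and I eased that off before opening.
- **Position:** the final top and scene pictures put the pipe's upper rim at about (0.494, 0.086) m at the seated height. The port is at (0.496, 0.087) m, so they agree to about 2 mm, within the 4 mm play.
- **Other objects:** the slim pipe, the yellow look-alike and the smaller port look unmoved in the final pictures.
- **Disagreements:** before insertion, the wrist and scene cameras differed by about 4 mm on the sideways offset to the spigot. I used a value in between, and the pipe slid on with almost no force. The wrist view also suggested a tilt of about 2° while the pipe was held; it looked upright after release, though I did not measure the tilt again.
- **Refused calls:** several early move calls were rejected because I left the gripper value out of the later rows. Those calls moved nothing.

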